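# Fold up the flap of a tasting-set carton and hold it against the packing stop for taping

### The arm

A 7-joint arm with a two-finger parallel gripper is mounted at the origin on a cart in front of the work surface, level with it; the furniture and walls round the work are solid. World frame = base frame: x ahead of the robot, y to its left, z up, the work surface at z = 0. Lengths are in mm, angles in rad, forces in N, time in s.
With the tool pointing down it reaches from about 425 to 875 mm from the base axis. Payload 4.7 kg.
Tool frame: the origin (TCP) lies midway between the tips of the shut fingers; the grasp point (between the pads) lies 19 mm behind it; z points along the fingers, y is the line along which they close (so a half turn about z gives the same grasp; the last joint's range is limited). The gripper opens to 85 mm and grips with 20 to 120 N. Pads are 22 mm wide; open, the fingers measure 114 mm over their backs; the gripper's body (76 mm by 85 mm) begins 54 mm behind the grasp point. The pads swing forward as they close: fully open they stand 13 mm farther back than shut.
Start: joints at [-1.156, 0.321, -0.07, 1.45, 0.023, 1.371, -0.057], TCP at [253.629, 598.496, 231.349] pointing down, gripper open.
Joint ranges: [-2.86, 2.86], [-0.3, 2.09], [-1.38, 1.24], [0.06, 2.45], [-1.56, 4.7], [0.09, 2.05], [-2.69, 2.69]. Speed limits (rad/s): [2.57, 2.57, 3.14, 3.14, 3.14, 3.14, 3.14].

### API

Orientations are given as a 3x3 rotation matrix whose columns are the frame's x, y, z axes.
In Python, from bench import r gives the robot as it stands.
- The arm moves only by the tool arm_command, never from a script. Its argument "rows" is a list of rows, each an object with "linear": the shift along the tool's x, y, z in m, a list of three; "dr": the turn, a rotation vector about the tool's x, y, z in degrees, a list of three. A call has 1 to 8 rows; each row shifts and turns the commanded pose from where the row before left it, along the tool's axes as they then stand; what a row does not reach is not made up. A row lasts 1/12 s, in which the tool goes at most 41.7 mm and 7.16 degrees, less where a joint would pass 70% of its speed; a pose out of reach is approached as far as the arm can. A call is refused whole if a number of a shift passes 0.0417 or a number of a turn 7.16, either way. A call with a gripper value outside its range is refused whole. "gripper" is the closure, from -1 (fully open) to 1 (shut), so that 0 is half open, set as the call begins (left out, the last holds). The fingers move at their own pace and stop on an object; "grip_force" is the grip in N (left out, the last holds). Time passes only in rows, so rows that do not move let the fingers close. It gives the time, the measured TCP pose, the force, the opening and the grip force at its end, in the units of the state.
- r.read_state(): the state, without advancing time (a new reading comes with each control period).
- r.read_camera(name): name is "scene" or "top" or "wrist"; returns a dict with "image" (480x640x3 uint8, red, green, blue), "z_map" (480x640 float32, mm along the optical axis (not along the pixel's ray), 0 where there is no reading), "camera_matrix" (3x3 intrinsics, pixels), "D" ([k1, k2, p1, p2, k3] as OpenCV has them; the pictures are not rectified), "pose" (4x4, takes a point from camera to world coordinates). Camera axes: x right, y down, z forward; pixel columns grow to the right and rows downward; lengths in mm; the calibration is good to about 2 mm. A picture is of the moment at which its call begins.
- r.sign_off(): hands the job in; it is judged then, once.
The state is a dict: "t": time; "q": joint angles; "qd": joint speeds; "joint_torque": joint torques, N m; "tool_pos": TCP position; "ee_rot": TCP orientation; "force": force on the tool from outside, world axes, zero at the start; "wrist_torque": the same for the moment, N m; "finger_gap": finger opening in mm; "gripper_force": force on a finger pad.
Only numpy, scipy, OpenCV 4.12 (cv2) and the standard library are available. Lean on these libraries where they do the work, as an engineer would, in place of code of your own. Each camera call takes 0.05 s, during which the arm holds its last target. There are 200 camera calls.

### The job

Fold the front flap of the small white carton up until it stands upright and closes the front, and slide the carton squarely back against the wooden stop of the packing board. Then, as a third hand for a colleague who will tape the flap's side tabs, keep pressing on the middle of the flap with the fingertips, a steady push of about 11 N towards the stop and never enough to crush it, and finish while still holding that push. Keep the tins standing in the carton and leave the tape, label roll and cutter where they lie.

Things in the scene. Friction and masses are not known exactly. Their poses are not given: they have to be found in the camera images.
- packing_board: Plywood packing board, fixed on the table, 300 mm (x) x 340 mm (y) x 12 mm thick, the wooden stop on its far edge; it reaches 265 mm from the stop towards the robot. Origin at table height below the middle of the stop's front face; x points squarely into the stop (away from the robot, turned by up to 0.2 rad), y along the stop to the left, z up. Cardboard slides easily on it.
- stop: The stop (fence): a beech rail fixed on the far edge of the packing board, 320 mm long (y), 26 mm thick, from 12 mm to 70 mm above the table, with a yellow rule tape along its front. Same origin and axes as the packing board: its front face is the plane x = 0.
- stop_face (a point): Middle of the stop's front face, 41 mm above the table; axes as the packing board's.
- carton: Loose white cardboard carton, 86 mm deep (x), 222 mm wide (y), walls 4 mm, sides 56 and back 84 mm high, open at the top and the front (-x, towards the robot), on the board 35 to 70 mm short of the stop, up to 0.12 rad askew. With its three tins about 0.6 kg; slides at about 2 N. Origin under the centre of its floor (12 mm above the table); x to its back wall (towards the stop), y left, z up.
- carton_back (a point): Middle of the outside of the carton's back wall, 40 mm above its underside; it meets the stop's face.
- flap_hinge (a point): Middle of the crease at the foot of the carton's open front, 4 mm above its underside, about which the flap folds; axes as the carton's.
- flap (a joint): Angle of the carton's front flap, rad: 0 = flat on the board towards the robot, 1.571 = upright against the side walls (goes no further). Starts at 0.65 to 1.0, its free edge 45 to 62 mm above the table. The crease is springy: let go, it falls open. Under 1.5 N on the free edge folds it. A fingertip lower than the edge, moved towards the stop, folds it up, then slides the carton.
- flap_middle (a point): Centre of the flap's outer face (looks to the robot when upright). The flap is a white cardboard panel 52 mm from crease to free edge, 231 mm wide, 4 mm thick, a brown label with a green line in the middle and at each side a tab that laps outside the carton's side. Axes: x from the free edge to the crease, y as the carton's, -z out of the outer face.
- flap_edge (a point): Middle of the flap's free edge, on the outer face, 53 mm from the crease; when upright it is 57 mm above the carton's underside, 69 mm above the table, lower than the tins behind it. It rises as the flap folds: pushed from in front, it must not catch under a wide part of the gripper above the fingertips.
- tin_left_centre (a point): Centre of a dark red sample tin (65 mm diameter, 77 mm high) standing loose in the carton's left place.
- tin_middle_centre (a point): Centre of the white sample tin with a grey lid and paper label (65 mm diameter, 77 mm high), loose in the carton's middle place; its top stands about 93 mm above the table.
- tin_right_centre (a point): Centre of a second dark red sample tin, the same size, in the carton's right place.
- tape: Bystander: roll of brown packing tape lying flat, 93 mm across, 48 mm high, on the table to the left; origin under its centre.
- labels: Bystander: white roll of labels, about 85 mm across, 33 mm high, on the table to the right; origin at its underside.
- cutter: Bystander: black box cutter, 162 mm long, 24 mm wide, on the table to the left; origin at its underside.
Things that resemble listed ones, but are neither listed nor needed, are in the scene too. Leave any pink or yellow look-alike of the part that bears tin_middle_centre alone.

How it is judged:
By the outcome, as a careful person would: the job done as asked, in the order asked, and still so for the second after the job is handed in, while the arm keeps its last pose, push and grip.
It also fails if it takes over 35 s, if anything falls off the work surface, if the arm or the gripper's body presses on something with over 40 N, if the wrist force passes 120 N, or if a joint passes its speed limit or range.

## Working session

There is one attempt and no reset: what is moved stays moved. The work goes in short steps, Python scripts to look and compute and a tool call to move; the robot and the scene stay as the last step left them, time stands still between calls to the robot, and variables do not carry over. Pictures are saved under pics/ and viewed, at most 10 in all, crops included, and the job is handed in when it is done.

Besides the shell and the picture viewer there is one more tool, called after "Call:" by a JSON object that holds its "op" and its "data", one argument or row to a line. arm_command: Moves the arm, as the interface text tells. Its arguments: {"type":"object","properties":{"rows":{"type":"array","items":{"type":"object","properties":{"linear":{"type":"array","items":{"type":"number"}},"dr":{"type":"array","items":{"type":"number"}}}}},"gripper":{"type":"number"},"grip_force":{"type":"number"}},"required":["rows"]}

```bash
mkdir -p pics; cat > h.py <<'E'
import numpy as np, cv2
from bench import r
def save(n,f):
    c=r.read_camera(n); cv2.imwrite(f,c["image"][:,:,::-1]); np.savez(f[:-4]+".npz",**{k:np.array(v) for k,v in c.items()}); return c
def pts(c,uv):
    K,D,P,Z=[np.array(c[k],float) for k in("camera_matrix","D","pose","z_map")]
    out=[]
    for u,v in uv:
        w=Z[v-1:v+2,u-1:u+2]; w=w[w>0]; z=np.median(w) if w.size else np.nan
        x,y=cv2.undistortPoints(np.array([[[u,v]]],float),K,D)[0,0]
        out.append((P@[x*z,y*z,z,1])[:3])
    return np.round(np.array(out),1)
E
python3 - <<'E'
from h import *
for n in("scene","top"): save(n,f"pics/{n}1.png")
s=r.read_state(); print(s["tool_pos"],np.round(s["ee_rot"],3),s["force"],s["t"])
E
```

```text
[253.47248685 598.01553346 230.32390012] [[-0.921  0.39  -0.001]
 [ 0.39   0.921 -0.002]
 [-0.    -0.002 -1.   ]] [-0.22308307 -0.22979014 -0.72540842] 0.1
```

View pics/top1.png

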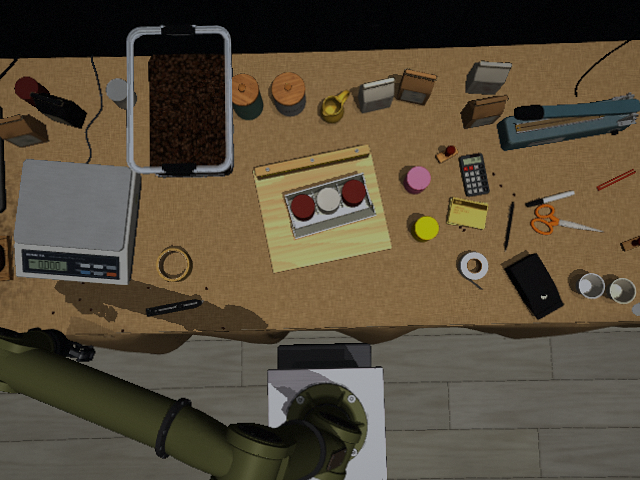

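View pics/scene1.png

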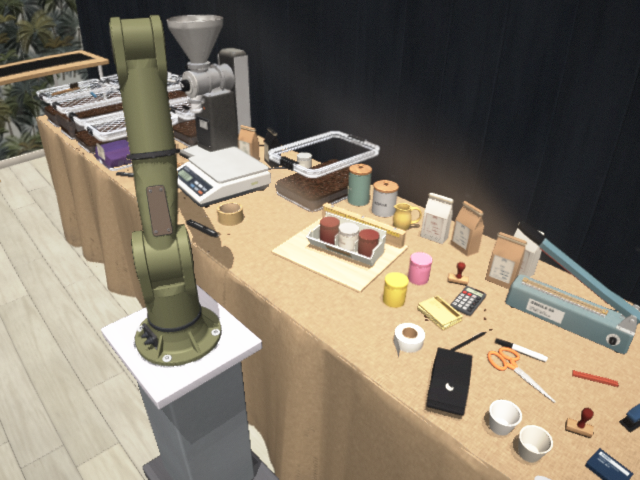

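The top view shows the carton at about (330,203), the stop along (255,172)–(370,150), and a pink tin and a yellow tin to the right. I'll enlarge that area.

```bash
python3 - <<'E'
from h import *
i=cv2.imread("pics/top1.png")[140:260,245:395]
cv2.imwrite("pics/crop1.png",cv2.resize(i,None,fx=5,fy=5,interpolation=cv2.INTER_CUBIC))
c=np.load("pics/top1.npz")
print(pts(c,[(303,207),(328,200),(353,193),(320,145),(262,172),(366,151),(275,271),(390,247)]))
E
```

```text
[[ 588.5   45.    91.6]
 [ 605.8  -22.7   91.1]
 [ 623.1  -90.4   91. ]
 [ 779.9   -5.4    2.3]
 [ 691.2  155.5   71.8]
 [ 741.6 -130.5   72.4]
 [ 422.4  129.3   12.5]
 [ 481.8 -194.1    6.8]]
```

View pics/crop1.png

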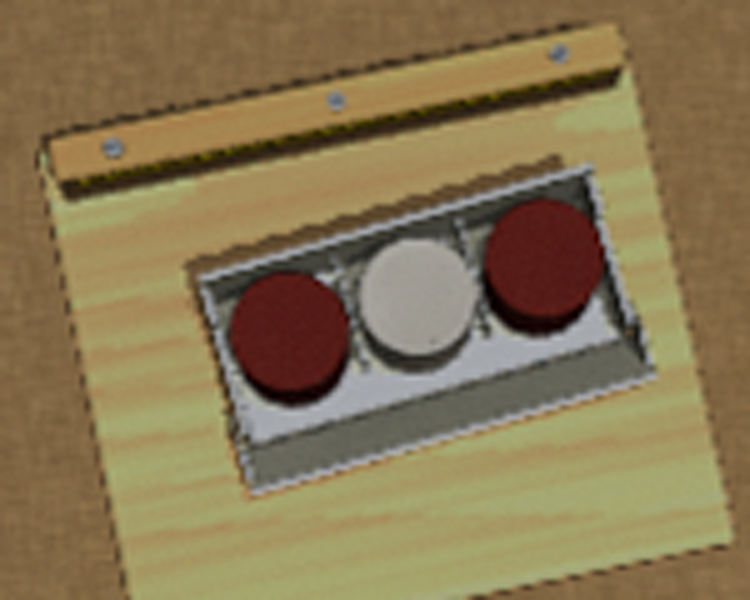

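The crop shows the stop's front top edge from (60,183) to (620,68), the back wall top from (203,275) to (592,168), and the flap's free edge from (250,493) to (655,374). I'll intersect those rays with the known heights.

```bash
cat >> h.py <<'E'
def ray(c,uv,h):
    K,D,P=[np.array(c[k],float) for k in("camera_matrix","D","pose")]
    x,y=cv2.undistortPoints(np.array([[uv]],float),K,D)[0,0]
    d=P[:3,:3]@[x,y,1]; o=P[:3,3]; return o+d*(h-o[2])/d[2]
E
python3 - <<'E'
from h import *
c=np.load("pics/top1.npz")
f=lambda p:(245+(p[0]-2)/5,140+(p[1]-2)/5)
for n,a,b,h in[("stop",(60,183),(620,68),70),("back",(203,272),(592,167),96),("edge",(250,493),(655,374),53),("tins",(290,328),(543,255),93)]:
    A,B=ray(c,f(a),h),ray(c,f(b),h); d=A-B
    print(n,A.round(1),B.round(1),"mid",((A+B)/2).round(1),"len",np.hypot(*d[:2]).round(1),"yaw",np.arctan2(-d[0],d[1]).round(4))
print(pts(c,[(335,227),(334,228),(336,226)]), "pose",np.round(c["pose"],3))
E
```

```text
stop [680.3 170.6  70. ] [ 735.9 -137.6   70. ] mid [708.1  16.5  70. ] len 313.2 yaw 0.1785
back [624.4  91.9  96. ] [ 675.9 -118.7   96. ] mid [650.1 -13.4  96. ] len 216.8 yaw 0.2401
edge [508.8  71.   53. ] [ 568.7 -152.7   53. ] mid [538.7 -40.9  53. ] len 231.6 yaw 0.2616
tins [593.2  45.9  93. ] [629.3 -91.1  93. ] mid [611.3 -22.6  93. ] len 141.7 yaw 0.2572
[[536.4 -40.4  56.1]
 [538.5 -38.5  15.6]
 [538.8 -43.1  58.5]] pose [[-2.500000e-02 -9.950000e-01  9.800000e-02  3.370840e+02]
 [-1.000000e+00  2.600000e-02  9.000000e-03  2.470000e+00]
 [-1.200000e-02 -9.700000e-02 -9.950000e-01  1.729804e+03]
 [ 0.000000e+00  0.000000e+00  0.000000e+00  1.000000e+00]]
```

Call:
{"op": "arm_command", "data": {
  "rows": [
    {"linear": [-0.0267,-0.0298,0]},
    {"linear": [-0.0267,-0.0298,0]},
    {"linear": [-0.0267,-0.0298,0]},
    {"linear": [-0.0267,-0.0298,0]},
    {"linear": [-0.0267,-0.0298,0]},
    {"linear": [-0.0267,-0.0298,0]},
    {"linear": [-0.0267,-0.0298,0]},
    {"linear": [-0.0267,-0.0298,0]}
  ],
  "gripper": 1,
  "grip_force": 40
}}

```text
schema error: expected keys linear, dr
```

Call:
{"op": "arm_command", "data": {
  "rows": [
    {"linear": [-0.0267,-0.0298,0],"dr": [0,0,0]},
    {"linear": [-0.0267,-0.0298,0],"dr": [0,0,0]},
    {"linear": [-0.0267,-0.0298,0],"dr": [0,0,0]},
    {"linear": [-0.0267,-0.0298,0],"dr": [0,0,0]},
    {"linear": [-0.0267,-0.0298,0],"dr": [0,0,0]},
    {"linear": [-0.0267,-0.0298,0],"dr": [0,0,0]},
    {"linear": [-0.0267,-0.0298,0],"dr": [0,0,0]},
    {"linear": [-0.0267,-0.0298,0],"dr": [0,0,0]}
  ],
  "gripper": 1,
  "grip_force": 40
}}

```text
t: 0.77
tool_pos: [357.4, 293.5, 231.0]
ee_rot: [[-0.921, 0.39, -0.0], [0.39, 0.921, -0.0], [0.0, -0.0, -1.0]]
force: [1.0, -0.7, 1.1]
finger_gap: -0.3
gripper_force: 0.0
```

Call:
{"op": "arm_command", "data": {
  "rows": [
    {"linear": [-0.0267,-0.0298,0],"dr": [0,0,0]},
    {"linear": [-0.0267,-0.0298,0],"dr": [0,0,0]},
    {"linear": [-0.0267,-0.0298,0],"dr": [0,0,0]},
    {"linear": [-0.0267,-0.0298,0],"dr": [0,0,0]},
    {"linear": [-0.0267,-0.0298,0],"dr": [0,0,0]},
    {"linear": [-0.0267,-0.0298,0],"dr": [0,0,0]},
    {"linear": [-0.0267,-0.0298,0],"dr": [0,0,0]},
    {"linear": [-0.0267,-0.0298,0],"dr": [0,0,0]}
  ]
}}

```text
t: 1.43
tool_pos: [460.9, -9.2, 231.2]
ee_rot: [[-0.921, 0.39, 0.0], [0.39, 0.921, 0.001], [0.0, 0.001, -1.0]]
force: [0.4, 0.7, 0.3]
finger_gap: 0.1
gripper_force: 0.0
```

Call:
{"op": "arm_command", "data": {
  "rows": [
    {"linear": [0,0,0],"dr": [0,0,-6.6]},
    {"linear": [0,0,0],"dr": [0,0,-6.6]},
    {"linear": [0,0,0],"dr": [0,0,-6.6]},
    {"linear": [0,0,0],"dr": [0,0,-6.6]},
    {"linear": [0,0,0],"dr": [0,0,-6.6]},
    {"linear": [0,0,0],"dr": [0,0,0]}
  ]
}}

```text
t: 1.93
tool_pos: [460.7, -7.3, 231.0]
ee_rot: [[-0.984, -0.177, -0.001], [-0.177, 0.984, -0.0], [0.001, 0.0, -1.0]]
force: [0.2, -0.3, -0.7]
finger_gap: 0.1
gripper_force: 0.0
```

```bash
python3 - <<'E'
from h import *
save("wrist","pics/w1.png"); s=r.read_state(); print(s["t"],s["tool_pos"],np.round(s["ee_rot"],3),s["force"],s["q"])
E
```

```text
1.9833 [460.69797657  -7.2059308  231.05550449] [[-0.985 -0.172 -0.   ]
 [-0.172  0.985  0.   ]
 [ 0.     0.    -1.   ]] [-0.1246279  -0.00490371  0.06733212] [-0.63241501 -0.1199147   0.55188532  1.91418443  0.06455154  1.33060467
  1.64460544]
```

View pics/w1.png

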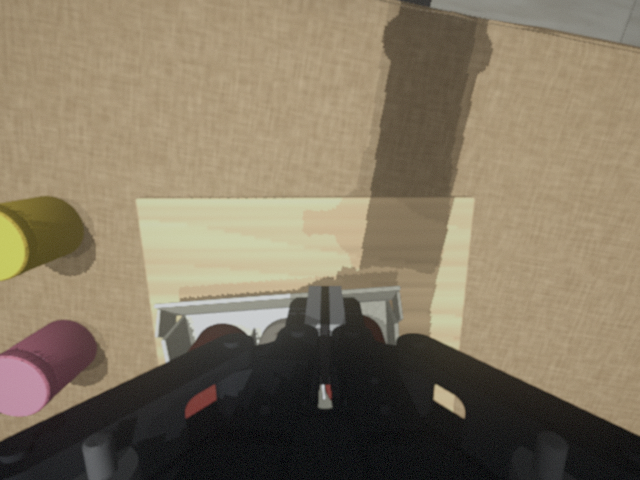

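The wrist view shows the board's front edge level from (137,198) to (474,198), so the yaw is square. The flap's free edge runs from (157,304) to (400,289).

```bash
python3 - <<'E'
from h import *
c=np.load("pics/w1.npz")
A,B=ray(c,(137,198),12),ray(c,(474,198),12); print("board",A,B,(A+B)/2,np.hypot(*(A-B)[:2]))
d=A-B; print("yaw",np.arctan2(d[0],-d[1]))
print(pts(c,[(180,302),(230,300),(270,298),(380,291),(157,305),(400,290)]))
for h in(55,58,61):
  A,B=ray(c,(156,304),h),ray(c,(400,289),h); d=B-A;print("flap",A,B,(A+B)/2,np.hypot(*d[:2]),np.arctan2(-d[0],d[1]))
E
```

```text
board [ 477.35503957 -194.25580766   12.        ] [417.81472384 134.87362443  12.        ] [447.5848817  -29.69109162  12.        ] 334.4715716891154
yaw 0.17896691430560407
[[ 557.9 -127.9   58.2]
 [ 547.3  -82.1   58.9]
 [ 538.7  -45.6   59.1]
 [ 513.9   53.9   58.2]
 [ 564.1 -148.3   59.5]
 [ 526.2   85.2   12.2]]
flap [ 565.60743859 -151.1247358    55.        ] [509.79857133  72.59632272  55.        ] [537.70300496 -39.26420654  55.        ] 230.57697562731752 0.24446788900743963
flap [ 564.01130004 -149.88450009   58.        ] [508.72768104  71.73099524  58.        ] [536.36949054 -39.07675242  58.        ] 228.4068875949453 0.24446788900743915
flap [ 562.41516149 -148.64426437   61.        ] [507.65679074  70.86566777  61.        ] [535.03597612 -38.8892983   61.        ] 226.23679956257305 0.24446788900743943
```

Call:
{"op": "arm_command", "data": {
  "rows": [
    {"linear": [-0.005,-0.0215,0],"dr": [0,0,0]},
    {"linear": [-0.005,-0.0215,0],"dr": [0,0,0]},
    {"linear": [0,0,0],"dr": [0,-6.67,0]},
    {"linear": [0,0,0],"dr": [0,-6.67,0]},
    {"linear": [0,0,0],"dr": [0,-6.66,0]},
    {"linear": [0.0103,0,0.0282],"dr": [0,0,0]},
    {"linear": [0.0103,0,0.0282],"dr": [0,0,0]},
    {"linear": [0.0103,0,0.0282],"dr": [0,0,0]}
  ]
}}

```text
t: 2.65
tool_pos: [470.2, -48.2, 143.4]
ee_rot: [[-0.949, -0.172, 0.263], [-0.164, 0.985, 0.053], [-0.268, 0.007, -0.963]]
force: [0.7, 0.2, 0.3]
finger_gap: -0.3
gripper_force: 0.0
```

Call:
{"op": "arm_command", "data": {
  "rows": [
    {"linear": [0,0,0],"dr": [0,0,0]},
    {"linear": [0.008,0,0.029],"dr": [0,0,0]},
    {"linear": [0.008,0,0.029],"dr": [0,0,0]},
    {"linear": [0.0055,0,0.02],"dr": [0,0,0]},
    {"linear": [0,0,0],"dr": [0,0,0]}
  ]
}}

```text
t: 3.07
tool_pos: [467.7, -46.6, 59.9]
ee_rot: [[-0.951, -0.176, 0.254], [-0.168, 0.984, 0.052], [-0.259, 0.007, -0.966]]
force: [-1.1, -0.2, 0.2]
finger_gap: -0.0
gripper_force: 0.0
```

```bash
python3 - <<'E'
from h import *
s=r.read_state(); print(s["t"],s["tool_pos"],np.round(s["ee_rot"],3),s["force"],np.round(s["q"],2))
E
```

```text
3.0667 [467.70663826 -46.58572818  59.88132494] [[-0.951 -0.176  0.254]
 [-0.168  0.984  0.052]
 [-0.259  0.007 -0.966]] [-1.05613705 -0.16490741  0.2017807 ] [-0.45 -0.1   0.54  2.3  -0.04  0.68  1.87]
```

Call:
{"op": "arm_command", "data": {
  "rows": [
    {"linear": [-0.0165,-0.0015,0.0158],"dr": [0,0,0]},
    {"linear": [-0.0165,-0.0015,0.0158],"dr": [0,0,0]},
    {"linear": [0,0,0],"dr": [0,-4.6,0]},
    {"linear": [0,0,0],"dr": [0,0,0]}
  ]
}}

```text
t: 3.4
tool_pos: [508.6, -42.6, 39.3]
ee_rot: [[-0.927, -0.176, 0.332], [-0.164, 0.984, 0.066], [-0.338, 0.007, -0.941]]
force: [-1.3, 1.0, -1.0]
finger_gap: 0.1
gripper_force: 0.0
```

```bash
cat >>h.py <<'E'
def st():
    s=r.read_state(); e=np.array([np.cos(.179),np.sin(.179)]); n=np.array([-e[1],e[0]])
    d=s["tool_pos"][:2]-np.array([708.2,17]); f=np.array(s["force"])
    R=np.array(s["ee_rot"]); print("t",s["t"],"xs",(d@e).round(1),"ys",(d@n).round(1),"z",round(s["tool_pos"][2],1),"F",(f[:2]@e).round(1),(f[:2]@n).round(1),f[2].round(1),"tilt",np.degrees(np.arcsin(R[0,2]*e[0]+R[1,2]*e[1])).round(1),"yaw",np.arctan2(-R[0,1],R[1,1]).round(3))
E
python3 - <<'E'
from h import *
st(); i=save("scene","pics/s2.png")["image"][180:290,260:420,::-1]
cv2.imwrite("pics/s2c.png",cv2.resize(i,None,fx=5,fy=5,interpolation=cv2.INTER_CUBIC))
E
```

```text
t 3.4 xs -207.0 ys -23.2 z 39.3 F -1.1 1.2 -1.0 tilt 19.8 yaw 0.177
```

View pics/s2c.png

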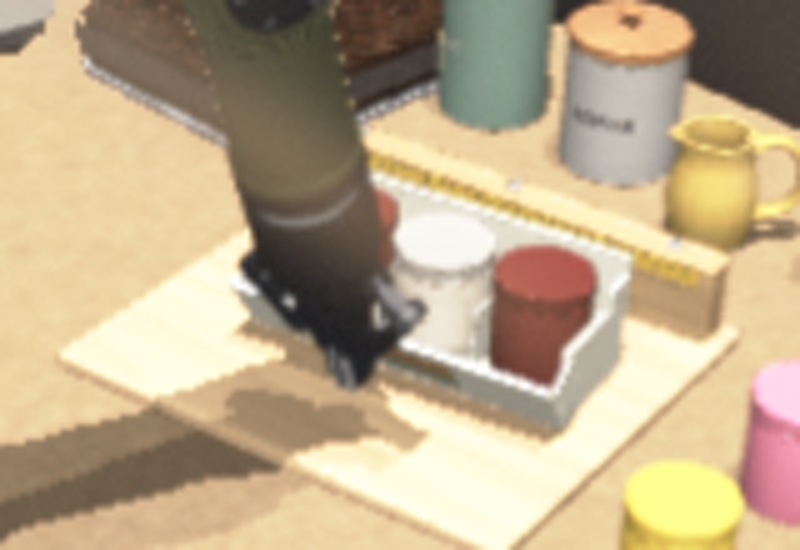

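The scene view shows the shut fingertips at about (350,375), in front of the middle of the flap. The tins are standing. Starting the fold.

Call:
{"op": "arm_command", "data": {
  "rows": [
    {"linear": [-0.0047,0,0.0017],"dr": [0,0,0]},
    {"linear": [-0.0047,0,0.0017],"dr": [0,0,0]},
    {"linear": [-0.0047,0,0.0017],"dr": [0,0,0]},
    {"linear": [-0.0047,0,0.0017],"dr": [0,0,0]},
    {"linear": [-0.0047,0,0.0017],"dr": [0,0,0]},
    {"linear": [-0.0047,0,0.0017],"dr": [0,0,0]},
    {"linear": [-0.0047,0,0.0017],"dr": [0,0,0]}
  ]
}}

```text
t: 4.03
tool_pos: [545.3, -36.2, 41.3]
ee_rot: [[-0.925, -0.177, 0.336], [-0.164, 0.984, 0.067], [-0.342, 0.006, -0.94]]
force: [-1.6, -0.0, 0.7]
finger_gap: -0.1
gripper_force: 0.5
```

```bash
python3 -c "
from h import *
st()"
```

```text
t 4.0333 xs -169.7 ys -23.4 z 41.3 F -1.6 0.2 0.7 tilt 20.0 yaw 0.178
```

Call:
{"op": "arm_command", "data": {
  "rows": [
    {"linear": [-0.0042,0,0.0029],"dr": [0,0,0]},
    {"linear": [-0.0042,0,0.0029],"dr": [0,0,0]},
    {"linear": [-0.0047,0,0.0017],"dr": [0,0,0]},
    {"linear": [-0.0047,0,0.0017],"dr": [0,0,0]},
    {"linear": [-0.0047,0,0.0017],"dr": [0,0,0]},
    {"linear": [-0.0047,0,0.0017],"dr": [0,0,0]},
    {"linear": [-0.0047,0,0.0017],"dr": [0,0,0]}
  ]
}}

```text
t: 4.62
tool_pos: [579.3, -30.1, 38.3]
ee_rot: [[-0.925, -0.177, 0.335], [-0.164, 0.984, 0.066], [-0.342, 0.006, -0.94]]
force: [-2.2, -0.9, -0.9]
finger_gap: 0.0
gripper_force: 0.9
```

```bash
python3 - <<'E'
from h import *
st(); i=save("top","pics/t2.png")["image"][140:260,245:395,::-1]
cv2.imwrite("pics/t2c.png",cv2.resize(i,None,fx=5,fy=5,interpolation=cv2.INTER_CUBIC))
E
```

```text
t 4.6167 xs -135.3 ys -23.4 z 38.3 F -2.3 -0.5 -0.9 tilt 20.0 yaw 0.178
```

View pics/t2c.png

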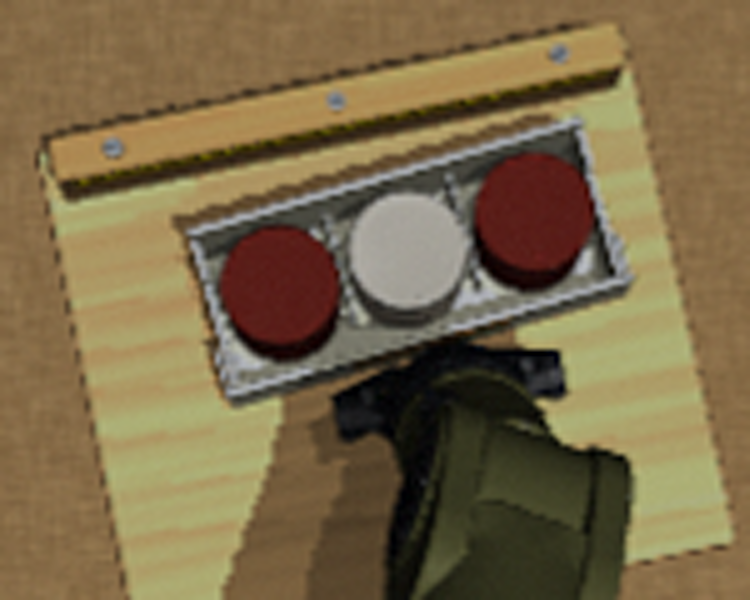

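The flap is up, running from (230,400) to (628,288). The fingers are at its middle (~430,345), the tins are standing, and the carton is sliding towards the stop.

Call:
{"op": "arm_command", "data": {
  "rows": [
    {"linear": [-0.0047,0,0.0017],"dr": [0,0,0]},
    {"linear": [-0.0047,0,0.0017],"dr": [0,0,0]},
    {"linear": [-0.0038,0,0.0014],"dr": [0,0,0]},
    {"linear": [-0.0028,0,0.001],"dr": [0,0,0]},
    {"linear": [-0.0028,0,0.001],"dr": [0,0,0]},
    {"linear": [-0.0019,0,0.0007],"dr": [0,0,0]}
  ]
}}

```text
t: 5.17
tool_pos: [601.2, -26.2, 38.7]
ee_rot: [[-0.925, -0.177, 0.336], [-0.164, 0.984, 0.066], [-0.342, 0.006, -0.94]]
force: [-1.5, 0.3, -0.4]
finger_gap: -0.2
gripper_force: 1.1
```

```bash
python3 -c "
from h import *
st()"
```

```text
t 5.1667 xs -113.0 ys -23.5 z 38.7 F -1.4 0.6 -0.4 tilt 20.0 yaw 0.178
```

Call:
{"op": "arm_command", "data": {
  "rows": [
    {"linear": [-0.0019,0,0.0007],"dr": [0,0,0]},
    {"linear": [-0.0019,0,0.0007],"dr": [0,0,0]},
    {"linear": [-0.0014,0,0.0005],"dr": [0,0,0]},
    {"linear": [-0.0014,0,0.0005],"dr": [0,0,0]},
    {"linear": [-0.001,0,0.0003],"dr": [0,0,0]}
  ]
}}

```text
t: 5.58
tool_pos: [608.3, -24.4, 38.5]
ee_rot: [[-0.925, -0.178, 0.335], [-0.165, 0.984, 0.067], [-0.341, 0.007, -0.94]]
force: [-5.1, 1.5, 1.5]
finger_gap: 0.0
gripper_force: 2.2
```

```bash
python3 -c "
from h import *
st()"
```

```text
t 5.5833 xs -105.6 ys -22.9 z 38.5 F -4.7 2.4 1.5 tilt 20.0 yaw 0.179
```

Call:
{"op": "arm_command", "data": {
  "rows": [
    {"linear": [-0.001,0,0.0003],"dr": [0,0,0]},
    {"linear": [-0.001,0,0.0003],"dr": [0,0,0]},
    {"linear": [0,0,0],"dr": [0,0,0]}
  ]
}}

```text
t: 5.83
tool_pos: [610.8, -23.9, 38.7]
ee_rot: [[-0.925, -0.178, 0.336], [-0.165, 0.984, 0.067], [-0.342, 0.007, -0.94]]
force: [-3.4, 1.8, -0.5]
finger_gap: -0.2
gripper_force: 1.4
```

```bash
python3 - <<'E'
from h import *
st(); i=save("top","pics/t3.png")["image"][140:260,245:395,::-1]
cv2.imwrite("pics/t3c.png",cv2.resize(i,None,fx=5,fy=5,interpolation=cv2.INTER_CUBIC)); st()
E
```

```text
t 5.8333 xs -103.2 ys -22.9 z 38.7 F -3.1 2.4 -0.5 tilt 20.0 yaw 0.179
t 5.8833 xs -103.2 ys -23.1 z 38.7 F -2.6 1.6 0.1 tilt 20.0 yaw 0.179
```

View pics/t3c.png

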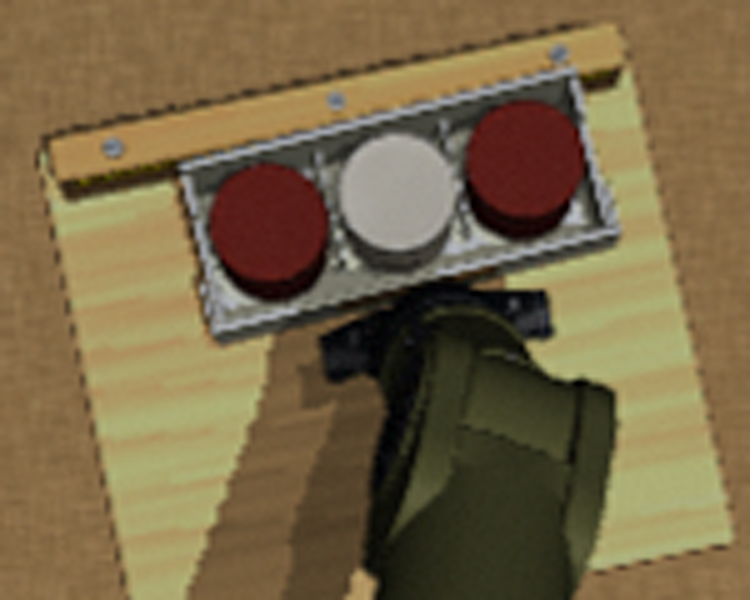

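The right back corner has met the stop. The carton is still about 0.04 rad askew (back wall from (182,167) to (578,70)). I'll check the offset of the flap's middle.

```bash
python3 - <<'E'
from h import *
c=np.load("pics/t3.npz"); f=lambda p:(245+(p[0]-2)/5,140+(p[1]-2)/5)
e=np.array([np.cos(.179),np.sin(.179)]); n=np.array([-e[1],e[0]])
def go(a,b,h):
    P=[(lambda d:np.array([d@e,d@n]))(ray(c,f(p),h)[:2]-[708.2,17]) for p in(a,b)]; d=P[0]-P[1]
    print(P[0].round(1),P[1].round(1),"mid",((P[0]+P[1])/2).round(1),"askew",np.arctan2(-d[0],d[1]).round(3))
go((182,167),(578,70),96); go((212,336),(618,238),69); go((269,231),(525,156),93)
E
```

```text
[-10.7  88.4] [  -2.4 -131.4] mid [ -6.6 -21.5] askew 0.038
[-99.8  91.4] [ -92.1 -136.4] mid [-96.  -22.5] askew 0.034
[-53.9  49.4] [-42. -94.] mid [-48.  -22.3] askew 0.083
```

Call:
{"op": "arm_command", "data": {
  "rows": [
    {"linear": [-0.0009,0,0.0003],"dr": [0,0,0]},
    {"linear": [-0.0009,0,0.0003],"dr": [0,0,0]},
    {"linear": [-0.0007,0,0.0003],"dr": [0,0,0]},
    {"linear": [0,0,0],"dr": [0,0,0]}
  ]
}}

```text
t: 6.22
tool_pos: [613.6, -24.0, 38.8]
ee_rot: [[-0.925, -0.177, 0.336], [-0.164, 0.984, 0.066], [-0.342, 0.006, -0.94]]
force: [-3.1, 1.1, -0.6]
finger_gap: 0.1
gripper_force: 1.3
```

```bash
python3 -c "
from h import *
st()"
```

```text
t 6.2167 xs -100.4 ys -23.5 z 38.8 F -2.9 1.6 -0.6 tilt 20.0 yaw 0.178
```

Call:
{"op": "arm_command", "data": {
  "rows": [
    {"linear": [-0.0007,0,0.0003],"dr": [0,0,0]},
    {"linear": [-0.0007,0,0.0003],"dr": [0,0,0]},
    {"linear": [0,0,0],"dr": [0,0,0]}
  ]
}}

```text
t: 6.47
tool_pos: [615.0, -23.8, 38.8]
ee_rot: [[-0.925, -0.177, 0.336], [-0.164, 0.984, 0.066], [-0.342, 0.006, -0.94]]
force: [-3.9, 1.8, -0.7]
finger_gap: 0.0
gripper_force: 1.5
```

```bash
python3 -c "
from h import *
st()"
```

```text
t 6.4667 xs -99.0 ys -23.6 z 38.8 F -3.5 2.5 -0.7 tilt 20.0 yaw 0.178
```

Call:
{"op": "arm_command", "data": {
  "rows": [
    {"linear": [-0.0006,0,0.0002],"dr": [0,0,0]},
    {"linear": [0,0,0],"dr": [0,0,0]}
  ]
}}

```text
t: 6.63
tool_pos: [615.1, -23.8, 38.7]
ee_rot: [[-0.925, -0.177, 0.335], [-0.164, 0.984, 0.066], [-0.342, 0.006, -0.94]]
force: [-5.1, 0.4, 1.5]
finger_gap: 0.0
gripper_force: 2.8
```

Call:
{"op": "arm_command", "data": {
  "rows": [
    {"linear": [-0.0006,0,0.0002],"dr": [0,0,0]},
    {"linear": [0,0,0],"dr": [0,0,0]}
  ]
}}

```text
t: 6.8
tool_pos: [615.3, -23.8, 38.6]
ee_rot: [[-0.926, -0.177, 0.334], [-0.164, 0.984, 0.067], [-0.341, 0.007, -0.94]]
force: [-8.9, 0.4, 4.4]
finger_gap: -0.2
gripper_force: 4.1
```

```bash
python3 -c "
from h import *
st()"
```

```text
t 6.8 xs -98.7 ys -23.6 z 38.6 F -8.7 1.9 4.4 tilt 19.9 yaw 0.178
```

Call:
{"op": "arm_command", "data": {
  "rows": [
    {"linear": [-0.0004,0,-0.0001],"dr": [0,0,0]},
    {"linear": [0,0,0],"dr": [0,0,0]},
    {"linear": [0,0,0],"dr": [0,0,0]}
  ]
}}

```text
t: 7.05
tool_pos: [615.2, -23.8, 38.7]
ee_rot: [[-0.926, -0.177, 0.334], [-0.164, 0.984, 0.067], [-0.34, 0.007, -0.94]]
force: [-8.9, 0.7, 3.8]
finger_gap: -0.3
gripper_force: 4.3
```

```bash
python3 - <<'E'
from h import *
st(); i=save("top","pics/t4.png")["image"][140:260,245:395,::-1]
cv2.imwrite("pics/t4c.png",cv2.resize(i,None,fx=5,fy=5,interpolation=cv2.INTER_CUBIC)); st()
E
```

```text
t 7.05 xs -98.7 ys -23.5 z 38.7 F -8.6 2.3 3.8 tilt 19.9 yaw 0.178
t 7.1 xs -98.7 ys -23.5 z 38.6 F -7.8 2.6 4.1 tilt 19.9 yaw 0.178
```

View pics/t4c.png

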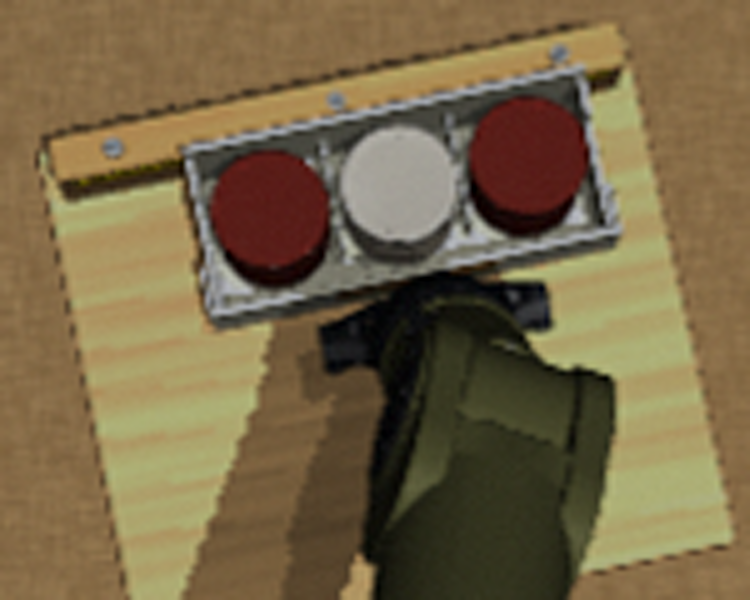

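The back wall, from (187,150) to (582,70), is now parallel to the stop and touching it. The flap is upright and the tins are standing. I'll raise the push to 11 N.

Call:
{"op": "arm_command", "data": {
  "rows": [
    {"linear": [-0.0005,0.0002,0],"dr": [0,0,0]},
    {"linear": [0,0,0],"dr": [0,0,0]},
    {"linear": [0,0,0],"dr": [0,0,0]}
  ]
}}

```text
t: 7.35
tool_pos: [615.3, -23.7, 38.6]
ee_rot: [[-0.926, -0.177, 0.333], [-0.164, 0.984, 0.067], [-0.339, 0.007, -0.941]]
force: [-9.5, -0.0, 5.0]
finger_gap: 0.4
gripper_force: 4.9
```

```bash
python3 -c "
from h import *
st();r.read_camera('top');st();r.read_camera('top');st();r.read_camera('top');st()"
```

```text
t 7.35 xs -98.7 ys -23.5 z 38.6 F -9.4 1.7 5.0 tilt 19.8 yaw 0.178
t 7.4 xs -98.7 ys -23.5 z 38.6 F -9.3 1.7 4.3 tilt 19.8 yaw 0.178
t 7.45 xs -98.7 ys -23.5 z 38.6 F -9.6 1.4 4.1 tilt 19.8 yaw 0.178
t 7.5 xs -98.7 ys -23.5 z 38.6 F -10.4 1.6 5.4 tilt 19.8 yaw 0.178
```

Call:
{"op": "arm_command", "data": {
  "rows": [
    {"linear": [-0.0006,0.0002,-0.0001],"dr": [0,0,0]},
    {"linear": [0,0,0],"dr": [0,0,0]},
    {"linear": [0,0,0],"dr": [0,0,0]}
  ]
}}

```text
t: 7.75
tool_pos: [615.3, -23.7, 38.6]
ee_rot: [[-0.927, -0.177, 0.332], [-0.164, 0.984, 0.066], [-0.339, 0.007, -0.941]]
force: [-10.9, -0.7, 4.3]
finger_gap: -0.4
gripper_force: 5.4
```

```bash
python3 -c "
from h import *
for i in range(6): st();r.read_camera('top')"
```

```text
t 7.75 xs -98.6 ys -23.5 z 38.6 F -10.9 1.3 4.3 tilt 19.8 yaw 0.178
t 7.8 xs -98.6 ys -23.5 z 38.7 F -11.5 1.7 5.5 tilt 19.8 yaw 0.178
t 7.85 xs -98.7 ys -23.5 z 38.7 F -11.0 1.4 4.3 tilt 19.8 yaw 0.177
t 7.9 xs -98.7 ys -23.5 z 38.6 F -11.0 2.1 5.5 tilt 19.8 yaw 0.177
t 7.95 xs -98.7 ys -23.5 z 38.6 F -10.4 1.5 4.8 tilt 19.8 yaw 0.178
t 8.0 xs -98.6 ys -23.5 z 38.7 F -11.4 1.9 4.6 tilt 19.8 yaw 0.177
```

Call:
{"op": "arm_command", "data": {
  "rows": [
    {"linear": [0,0,0],"dr": [0,0,0]},
    {"linear": [0,0,0],"dr": [0,0,0]},
    {"linear": [0,0,0],"dr": [0,0,0]},
    {"linear": [0,0,0],"dr": [0,0,0]},
    {"linear": [0,0,0],"dr": [0,0,0]},
    {"linear": [0,0,0],"dr": [0,0,0]},
    {"linear": [0,0,0],"dr": [0,0,0]},
    {"linear": [0,0,0],"dr": [0,0,0]}
  ]
}}

```text
t: 8.72
tool_pos: [615.3, -23.7, 38.6]
ee_rot: [[-0.927, -0.177, 0.332], [-0.164, 0.984, 0.066], [-0.339, 0.007, -0.941]]
force: [-11.3, -0.7, 5.1]
finger_gap: -0.0
gripper_force: 5.4
```

```bash
python3 - <<'E'
from h import *
st(); i=save("scene","pics/s5.png")["image"][180:290,260:420,::-1]
cv2.imwrite("pics/s5c.png",cv2.resize(i,None,fx=5,fy=5,interpolation=cv2.INTER_CUBIC)); st()
E
```

```text
t 8.7167 xs -98.7 ys -23.5 z 38.6 F -11.2 1.4 5.1 tilt 19.8 yaw 0.177
t 8.7667 xs -98.6 ys -23.5 z 38.7 F -11.4 0.9 4.7 tilt 19.8 yaw 0.178
```

View pics/s5c.png

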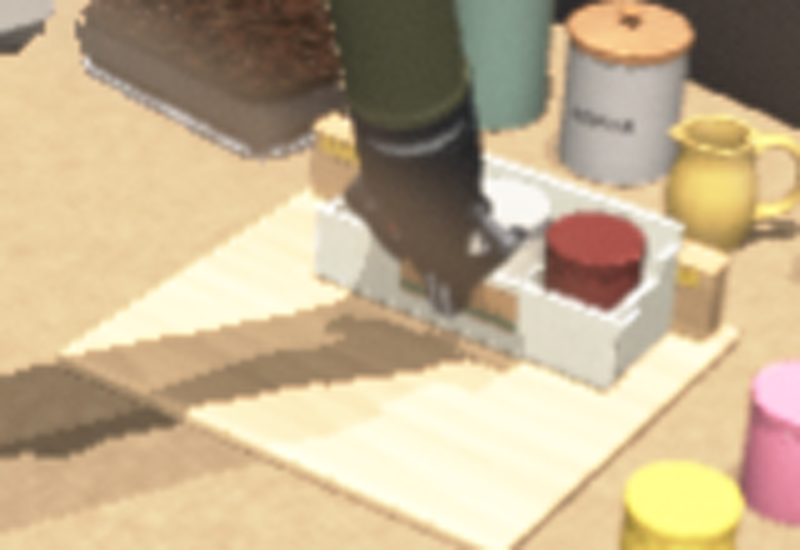

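The flap is upright with the carton square against the stop. The fingertips are on the middle of the label at about (450,300), and the push holds at about 11 N. Handing in.

```bash
python3 -c "
from bench import r
print(r.sign_off())"
```

```text
the job is handed in; nothing more can be done
None
```

The carton's flap is upright and closes the front, the carton sits square against the stop, the fingertips still hold about 11 N on the middle of the flap, and the job is handed in.

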